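# Point out the gauge and its tray, then log it

### The job

Show the camera over this inspection bench which gauge goes where: point straight down with the fingertips at the shortest of the four gauge pins in the black holder, two or three centimetres above its top, and keep still there for two seconds, then in the same way point at the middle of the empty tray, two or three centimetres above it, for two seconds. Then press the large button on the grey control box fully down to log it, let it come up again and finish clear of everything. Only point: touch or lift no gauge or tray, point at no other gauge and not at the tray in use, leave the small button alone and leave everything else where it is.

Things in the scene. Friction and masses are not known exactly. Their poses are not given: they have to be found in the camera images.
- rack: fixed black holder block, 60 x 225 mm and 35 mm high; origin centre of underside; its own y axis runs along the row of four holes, which lie at y = -82.5, -27.5, 27.5 and 82.5 mm, each holding one loose upright gauge
- gauge_short: loose upright steel gauge pin with round grip 18 mm across, standing in any of the holder's four holes; origin at the centre of its foot (10 mm above the bench), own z axis up, top 65 mm above the origin, so it stands 40 mm out of the holder; the shortest of the four
- gauge_mid: loose upright steel gauge pin with round grip 18 mm across, standing in any of the holder's four holes; origin at the centre of its foot (10 mm above the bench), own z axis up, top 81 mm above the origin, so it stands 56 mm out of the holder
- gauge_long: loose upright steel gauge pin with round grip 18 mm across, standing in any of the holder's four holes; origin at the centre of its foot (10 mm above the bench), own z axis up, top 89 mm above the origin, so it stands 64 mm out of the holder
- gauge_longest: loose upright steel gauge pin with round grip 18 mm across, standing in any of the holder's four holes; origin at the centre of its foot (10 mm above the bench), own z axis up, top 97 mm above the origin, so it stands 72 mm out of the holder
- tray_empty: loose shallow white open tray, 90 mm (own x) x 120 mm (own y), rim 22 mm high, floor and walls 3 mm thick; origin centre of underside; nothing in it
- tray_used: loose shallow white open tray, 90 mm (own x) x 120 mm (own y), rim 22 mm high, floor and walls 3 mm thick; origin centre of underside; two gauge blocks lie in it
- panel: fixed grey control box, 110 mm (own x) x 160 mm (own y), 45 mm high; origin centre of underside; two black round push buttons on top, a large one (38 mm across) and a small one (18 mm across), 87 mm apart
- button_large_top (a point): centre of the top face of the large button's cap; pressed straight down
- button_large (a joint): travel of the large button in m: 0 up, 0.006 fully down; spring, about 5 N to be fully down; comes back by itself
- button_small_top (a point): centre of the top face of the small button's cap
- button_small (a joint): travel of the small button in m: 0 up, 0.005 fully down
- ring_gauge: bystander: plain steel ring lying flat, 48 mm across, 16 mm high; origin centre of underside
- pen: bystander: black pen lying flat, 140 mm long, 10 mm thick; origin on its underside below its middle, own x axis along it
- jar: bystander: small closed jar, 50 mm across, 75 mm high; origin centre of underside
- spray: bystander: small clear capped bottle, 48 mm across, 130 mm high; origin centre of underside
- micrometer: bystander: hand micrometer lying flat, about 175 x 70 mm and 22 mm high; origin under its black body
- block_a: bystander: steel gauge block 50 x 22 x 12 mm lying in the used tray; origin centre of underside
- block_b: bystander: steel gauge block 35 x 22 x 16 mm lying in the used tray; origin centre of underside

How it is judged:
By the outcome, as a careful person would: the job done as asked, in the order asked, and still so for the second after the job is handed in, with the robot touching nothing.
It also fails if it takes over 58 s, if anything falls off the work surface, if the arm or the gripper's body presses on something with over 40 N, if the wrist force passes 120 N, or if a joint passes its speed limit or range.

### The arm

A 6-joint arm with a two-finger parallel gripper is mounted at the origin on the work surface. World frame = base frame: x ahead of the robot, y to its left, z up, the work surface at z = 0. Lengths are in m, angles in rad, forces in N, time in s.
With the tool pointing down it reaches from about 0.3 to 0.775 m from the base axis. Payload 14.6 kg.
Tool frame: the origin (TCP) lies on the centre line of the jaws, within the pads' length; the fingertips stand 11 mm ahead of it and the grasp point (between the pads) lies 8 mm behind it; z points along the fingers, y is the line along which they close (so a half turn about z gives the same grasp; the last joint's range is limited). The gripper opens to 85 mm and grips with 20 to 120 N. Pads are 22 mm wide; open, the fingers measure 114 mm over their backs; the gripper's body (76 mm by 85 mm) begins 54 mm behind the grasp point. The pads swing forward as they close: fully open they stand 13 mm farther back than shut.
Start: joints at [1.103, 0.3, 1.521, -0, 1.321, -0.067], TCP at [0.215, 0.506, 0.242] pointing down, gripper open.
Joint ranges: [-3.03, 3.03], [-0.79, 2.21], [0.23, 2.52], [-1.04, 4.18], [0, 3.07], [-2.55, 2.55]. Speed limits (rad/s): [2.22, 2.22, 2.57, 3.14, 3.14, 3.14].

### API

Orientations are given as a unit quaternion [x, y, z, w].
In Python, from rig import * gives the robot as it stands.
- The arm moves only by the tool jog_arm, never from a script. Its arguments are lists of equal length, an entry for each row: "offset": the shift along the tool's x, y, z normalised to -1 to 1, where 1 is 0.3 m, a list of three; "angular": the turn, a rotation vector about the tool's x, y, z normalised to -1 to 1, where 1 is 360 degrees, a list of three; "gripper": the opening, from 0 (shut) to 1 (fully open). A call has 1 to 10 rows; each row is the pose to reach, as a shift and turn from the pose commanded when the call began, along the tool's axes at that moment, turning the shorter way round; what a row does not reach only later rows make up. A row lasts 1/10 s, in which the tool goes at most 50 mm and 8.59 degrees, less where a joint would pass 70% of its speed; a pose out of reach is approached as far as the arm can. A call with a number of a shift or a turn outside -1 to 1 is refused whole. A call with a gripper value outside its range is refused whole. The fingers move at their own pace and stop on an object; the grip force is fixed at half the most. Time passes only in rows, so rows that repeat a pose let the fingers close. It gives the time, the measured TCP pose, the force, the opening and the grip force at its end, in the units of the state.
- get_state(): the state, without advancing time (a new reading comes with each control period).
- snapshot(name): name is "scene" or "side" or "wrist"; returns the picture (420x560x3 uint8, blue, green, red); there is no depth.
- camera_params(name): a dict with "intrinsics" (3x3 intrinsics, pixels), "dist_coeffs" ([k1, k2, p1, p2, k3] as OpenCV has them; the pictures are not rectified), "pose" (4x4, takes a point from camera to world coordinates). Camera axes: x right, y down, z forward; pixel columns grow to the right and rows downward; lengths in m; the calibration is good to about 2 mm. A picture is of the moment at which its call begins: read the wrist's pose just before it. camera_params takes no time and is no camera call; for the wrist camera it gives the pose at the moment of the call.
- hand_in(): hands the job in; it is judged then, once.
The state is a dict: "t": time; "joint_pos": joint angles; "qd": joint speeds; "joint_efforts": joint torques, N m; "ee_pos": TCP position; "tool_rot": TCP orientation; "force": force on the tool from outside, world axes, zero at the start; "moment": the same for the moment, N m; "grip_width": finger opening in m; "grasp_force": force on a finger pad.
Only numpy, scipy, OpenCV 4.12 (cv2) and the standard library are available. Lean on these libraries where they do the work, as an engineer would, in place of code of your own. Each camera call takes 0.05 s, during which the arm holds its last target. There are 200 camera calls.

## Working session

There is one attempt and no reset: what is moved stays moved. The work goes in short steps, Python scripts to look and compute and a tool call to move; the robot and the scene stay as the last step left them, time stands still between calls to the robot, and variables do not carry over. Pictures are saved under pics/ and viewed, at most 10 in all, crops included, and the job is handed in when it is done.

Besides the shell and the picture viewer there is one more tool, called after "Call:" by a JSON object that holds its "api" and its "payload", one argument or row to a line. jog_arm: Moves the arm, as the interface text tells. Its arguments: {"type":"object","properties":{"offset":{"type":"array"},"angular":{"type":"array"},"gripper":{"type":"array"}},"required":["offset","angular","gripper"]}

```bash
mkdir -p pics
python3 - <<'E'
from rig import *
import cv2
for n in ["scene","side"]:
    cv2.imwrite(f"pics/{n}0.png",snapshot(n))
    c=camera_params(n);print(n,c["intrinsics"],c["dist_coeffs"],c["pose"])
s=get_state();print(s["t"],s["ee_pos"],s["tool_rot"],s["grip_width"])
E
```

```text
scene [[468.332143     0.         277.26980742]
 [  0.         468.332143   216.59237814]
 [  0.           0.           1.        ]] [-0.16145109  0.          0.          0.          0.        ] [[ 0.2389409   0.78334593 -0.57382611  1.12704316]
 [ 0.97102552 -0.19524055  0.13780624 -0.17128566]
 [-0.00408417 -0.59012734 -0.80729985  0.82860396]
 [ 0.          0.          0.          1.        ]]
side [[484.08812226   0.         276.2433504 ]
 [  0.         484.08812226 216.64360004]
 [  0.           0.           1.        ]] [-0.16650525  0.          0.          0.          0.        ] [[ 0.69707495 -0.36337983  0.61809515 -0.02554332]
 [-0.71660737 -0.32462797  0.61732533 -0.68026044]
 [-0.02367259 -0.87325356 -0.48669069  0.5790715 ]
 [ 0.          0.          0.          1.        ]]
0.1 [0.21450017 0.50622388 0.24177899] [ 1.99083657e-01  9.79982355e-01 -5.07594494e-04 -1.52948028e-04] 0.08536305153994557
```

View pics/scene0.png

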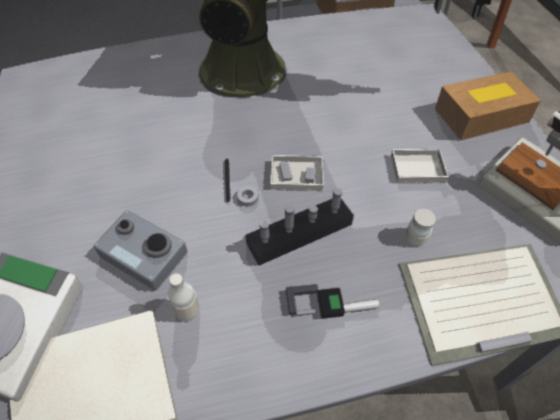

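View pics/side0.png

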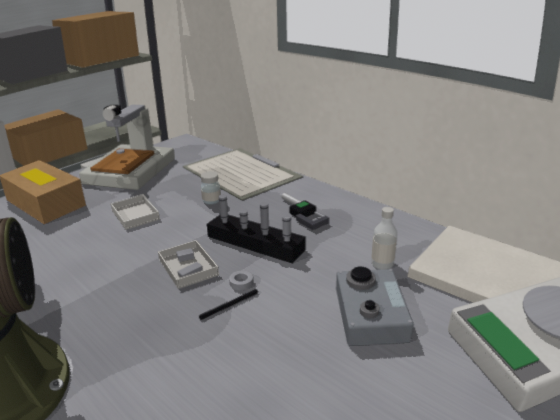

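The scene view shows the rack at about (300,230) with pin tops near (265,226), (290,210), (313,210) and (337,193). The empty tray is at (419,165), the used tray at (298,172), and the large button at (157,243). In the side view the pin tops are near (223,200), (244,213), (265,206) and (287,220), the empty tray is at (135,212), and the large button at (361,276). I'll zoom in for exact pixels.

Run:
```python
import cv2,numpy as np
a=cv2.imread("pics/scene0.png");b=cv2.imread("pics/side0.png")
f=lambda i,x,y,w,h,k:cv2.resize(i[y:y+h,x:x+w],None,fx=k,fy=k,interpolation=cv2.INTER_CUBIC)
cv2.imwrite("pics/crop1.png",np.hstack([f(a,245,180,110,90,3.6364)[:300,:400],f(b,200,185,110,90,3.6364)[:300,:400]]))
cv2.imwrite("pics/crop2.png",np.vstack([np.hstack([f(a,380,135,80,60,5),f(b,100,185,80,60,5)]),np.hstack([f(a,120,215,80,60,5),f(b,325,250,80,60,5)])]))
```

```text
(no output)
```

View pics/crop1.png

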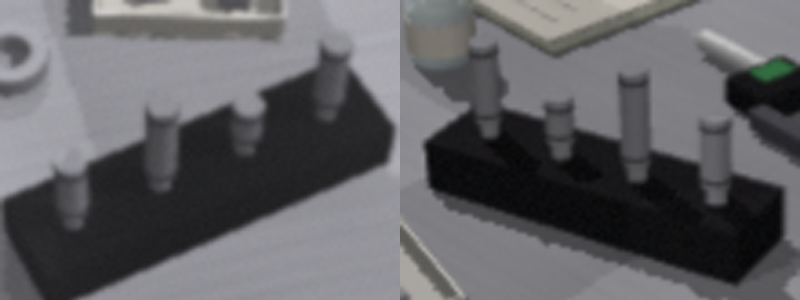

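View pics/crop2.png

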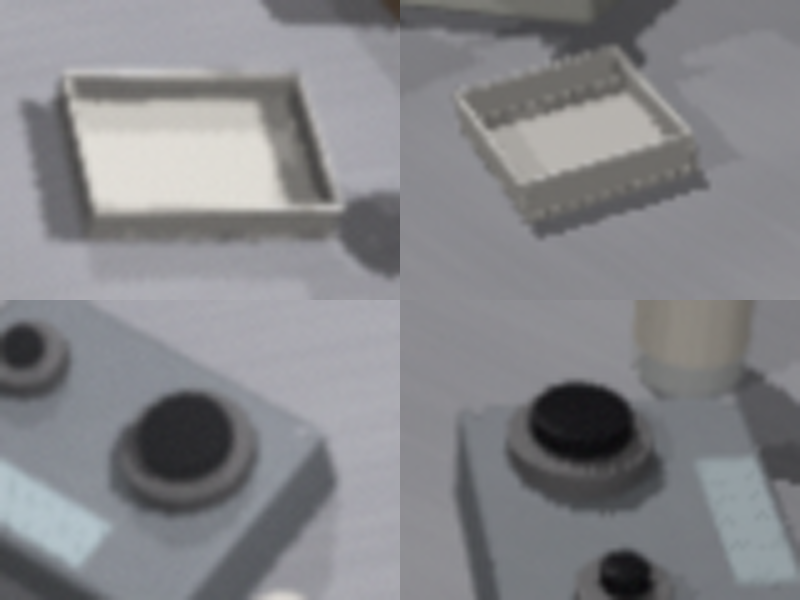

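The shortest pin is third from the left in the scene view and second from the left in the side view. Its top is at crop (248,101) in the scene and (158,99) in the side half. The tray rim corners and the button cap centres are clear in both views, so I can triangulate.

```bash
cat > h.py <<'E'
from rig import *
import cv2,numpy as np
from scipy.spatial.transform import Rotation as R
def ray(c,p):
    q=cv2.undistortPoints(np.array([[p]],float),c["intrinsics"],c["dist_coeffs"])[0,0]
    T=np.array(c["pose"]);d=T[:3,:3]@np.array([*q,1]);return T[:3,3],d/np.linalg.norm(d)
def tri(rs):
    A=[np.eye(3)-np.outer(d,d) for o,d in rs]
    X=np.linalg.solve(sum(A),sum(a@o for a,(o,d) in zip(A,rs)))
    return X,max(np.linalg.norm(a@(X-o)) for a,(o,d) in zip(A,rs))
def onz(r,z): o,d=r;return o+d*(z-o[2])/d[2]
def move(target,yaw_axis=None):
    """offset (normalised, tool axes) to go from the present TCP to target"""
    s=get_state();return R.from_quat(s["tool_rot"]).inv().apply(np.array(target)-s["ee_pos"])/0.3
E
python3 - <<'E'
from h import *
a,b=camera_params("scene"),camera_params("side")
def px(u,v,k,x,y): return ((u+.5)/k-.5+x,(v+.5)/k-.5+y)
def pr(n,p,q,z=None):
    r=[ray(a,p),ray(b,q)];X,e=tri(r);print(n,X.round(4),round(e,4),*( [onz(i,z)[:2].round(4) for i in r] if z else []))
    return X
k=3.6364
for n,p,q in [("p1",(71,158),(315,122)),("p2",(163,103),(233,74)),("short",(248,101),(158,99)),("p4",(335,41),(84,44))]:
    pr(n,px(*p,k,245,180),px(*q,k,200,185),.075 if n=="short" else None)
C=[pr("tray",px(*p,5,380,135),px(*q,5,100,185),.022) for p,q in [((65,74),(119,186)),((298,74),(60,95)),((342,208),(218,48)),((93,213),(292,135))]]
print("traycentre",np.mean(C,0).round(4))
pr("large",px(184,134,5,120,215),px(182,112,5,325,250),.06)
pr("small",px(22,45,5,120,215),px(226,267,5,325,250),.055)
s=get_state();print(R.from_quat(s["tool_rot"]).as_matrix().round(3),s["joint_pos"])
E
```

```text
p1 [ 0.6094 -0.074   0.0864] 0.0011
p2 [ 0.5977 -0.0202  0.1032] 0.0009
short [0.585  0.0329 0.0723] 0.0006 [0.5864 0.0327] [0.5817 0.0282]
p4 [0.5735 0.0855 0.0963] 0.0004
tray [0.4222 0.2874 0.0184] 0.0005 [0.4258 0.2849] [0.4194 0.2821]
tray [0.4505 0.3999 0.0191] 0.001 [0.4519 0.3989] [0.4478 0.3923]
tray [0.5362 0.3809 0.0201] 0.0009 [0.5367 0.3805] [0.534  0.3756]
tray [0.5087 0.2657 0.0188] 0.0009 [0.512  0.2631] [0.5058 0.2618]
traycentre [0.4794 0.3335 0.0191]
large [ 0.584  -0.2858  0.0636] 0.0008 [ 0.5819 -0.287 ] [ 0.5881 -0.2822]
small [ 0.5233 -0.3479  0.0623] 0.001 [ 0.5181 -0.3505] [ 0.5307 -0.3422]
[[-0.921  0.39  -0.001]
 [ 0.39   0.921 -0.001]
 [ 0.    -0.001 -1.   ]] [ 1.10337404e+00  3.00404106e-01  1.52153161e+00  2.80849812e-05
  1.32071686e+00 -6.65836490e-02]
```

Call:
{"api": "jog_arm", "payload": {
  "offset": [
    [-0.88,-0.49,0],
    [-0.88,-0.49,0],
    [-0.88,-0.49,0],
    [-0.88,-0.49,0],
    [-0.88,-0.49,0],
    [-0.88,-0.49,0],
    [-0.88,-0.49,0],
    [-0.88,-0.49,0],
    [-0.88,-0.49,0],
    [-0.88,-0.49,0]
  ],
  "angular": [
    [0,0,0],
    [0,0,0],
    [0,0,0],
    [0,0,0],
    [0,0,0],
    [0,0,0],
    [0,0,0],
    [0,0,0],
    [0,0,0],
    [0,0,0]
  ],
  "gripper": [0,0,0,0,0,0,0,0,0,0]
}}

```text
t: 1.1
ee_pos: [0.3996, 0.2691, 0.2422]
tool_rot: [0.198, 0.98, -0.0, -0.0]
force: [0.6, 0.5, 0.2]
grip_width: -0.0001
grasp_force: 0.0
```

Run:
```python
from h import *
s=get_state();print(s["ee_pos"],s["grip_width"],s["joint_pos"],s["force"])
c=camera_params("wrist");M=R.from_quat(s["tool_rot"]).inv()
print("cam in tool",M.apply(c["pose"][:3,3]-s["ee_pos"]),(M.as_matrix()@c["pose"][:3,:3]).round(3))
a=camera_params("scene");b=camera_params("side")
print("spray cap",tri([ray(a,(177,279)),ray(b,(388,211))]), "base",onz(ray(a,(187,312)),0), onz(ray(b,(384,262)),0))
print(move([.585,.033,.20]))
```

```text
[0.39957319 0.26907529 0.24219546] -0.00011848503297683631 [ 5.16544875e-01  1.47462645e-01  1.70769399e+00  1.27157214e-04
  1.28665071e+00 -6.55387458e-01] [0.64187182 0.48890923 0.20177271]
cam in tool [ 0.07732434 -0.0007639  -0.13125699] [[-0.001 -0.953 -0.302]
 [ 1.    -0.001 -0.   ]
 [ 0.    -0.302  0.953]]
spray cap (array([ 0.71436255, -0.25067641,  0.12455812]), np.float64(0.0011882815310385192)) base [ 0.7175206  -0.25351848  0.        ] [ 0.72058022 -0.2514929   0.        ]
[-0.87523696 -0.48505365  0.14049882]
```

Call:
{"api": "jog_arm", "payload": {
  "offset": [
    [-0.875,-0.485,0.14],
    [-0.875,-0.485,0.14],
    [-0.875,-0.485,0.14],
    [-0.875,-0.485,0.14],
    [-0.875,-0.485,0.14],
    [-0.875,-0.485,0.14],
    [-0.875,-0.485,0.14],
    [-0.875,-0.485,0.14],
    [-0.875,-0.485,0.14],
    [-0.875,-0.485,0.14]
  ],
  "angular": [
    [0,0,0],
    [0,0,0],
    [0,0,0],
    [0,0,0],
    [0,0,0],
    [0,0,0],
    [0,0,0],
    [0,0,0],
    [0,0,0],
    [0,0,0]
  ],
  "gripper": [0,0,0,0,0,0,0,0,0,0]
}}

```text
t: 2.1
ee_pos: [0.5848, 0.0332, 0.2007]
tool_rot: [0.198, 0.98, 0.0, 0.0]
force: [0.4, -0.4, -0.2]
grip_width: -0.0002
grasp_force: 0.0
```

Run:
```python
from h import *
s=get_state();print(s["ee_pos"],move([.585,.033,.111]))
c=camera_params("wrist");w=snapshot("wrist");cv2.imwrite("pics/w1.png",w);np.savez("w1",**{k:np.array(v) for k,v in c.items()})
def proj(c,X):
    T=np.linalg.inv(c["pose"]);return cv2.projectPoints(np.array([X],float),cv2.Rodrigues(T[:3,:3])[0],T[:3,3],c["intrinsics"],c["dist_coeffs"])[0].ravel()
print("wrist short",proj(c,[.585,.033,.075]),"tip",proj(c,s["ee_pos"]-[0,0,.011]))
a=camera_params("scene");b=camera_params("side");t=s["ee_pos"]-[0,0,.011]
pa,pb=proj(a,t),proj(b,t);print(pa,pb)
f=lambda i,p:cv2.resize(cv2.getRectSubPix(i,(80,80),tuple(map(float,p.round()))),None,fx=5,fy=5,interpolation=cv2.INTER_CUBIC)
cv2.imwrite("pics/tip1.png",np.hstack([f(snapshot("scene"),pa),f(snapshot("side"),pb)]))
```

```text
[0.5848279  0.03320043 0.20073772] [-0.00065471 -0.00046792  0.29912596]
wrist short [282.01890191 205.70052662] tip [282.84850401 271.77351209]
[316.38201932 168.71941738] [239.54953441 162.29841148]
```

View pics/w1.png

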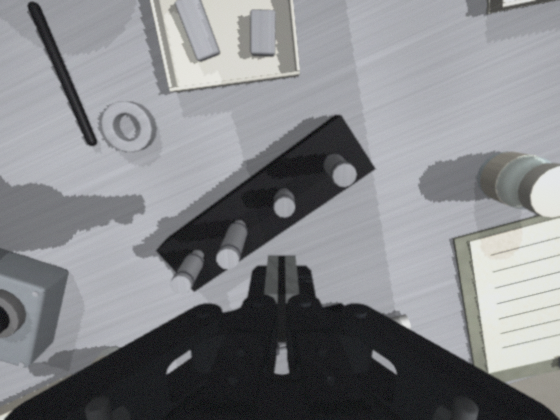

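View pics/tip1.png

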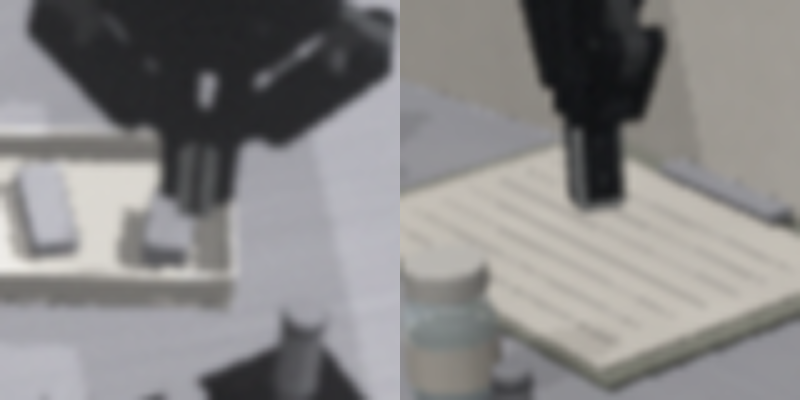

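The wrist view shows the shortest pin's top at (284,206), against a predicted (282,206), so the estimate holds. The tip crops show the shut fingertips about where the TCP + 11 mm puts them, and the knuckles sit well above the neighbouring pins. Descending.

Call:
{"api": "jog_arm", "payload": {
  "offset": [
    [0,0,0.1],
    [0,0,0.2],
    [0,0,0.26],
    [0,0,0.3],
    [0,0,0.3],
    [0,0,0.3],
    [0,0,0.3],
    [0,0,0.3],
    [0,0,0.3],
    [0,0,0.3]
  ],
  "angular": [
    [0,0,0],
    [0,0,0],
    [0,0,0],
    [0,0,0],
    [0,0,0],
    [0,0,0],
    [0,0,0],
    [0,0,0],
    [0,0,0],
    [0,0,0]
  ],
  "gripper": [0,0,0,0,0,0,0,0,0,0]
}}

```text
t: 3.25
ee_pos: [0.5853, 0.0317, 0.1106]
tool_rot: [0.199, 0.98, 0.0, 0.0]
force: [0.4, 0.2, -0.4]
grip_width: -0.0002
grasp_force: 0.0
```

Run:
```python
from h import *
s=get_state();print(s["ee_pos"],s["force"])
b=snapshot("side");a=snapshot("scene")
f=lambda i,x,y:cv2.resize(i[y:y+80,x:x+80],None,fx=5,fy=5,interpolation=cv2.INTER_CUBIC)
cv2.imwrite("pics/tip2.png",np.hstack([f(a,275,165),f(b,205,165)]))
```

```text
[0.58533515 0.03165772 0.11060232] [ 0.38603961  0.17264507 -0.38229146]
```

View pics/tip2.png

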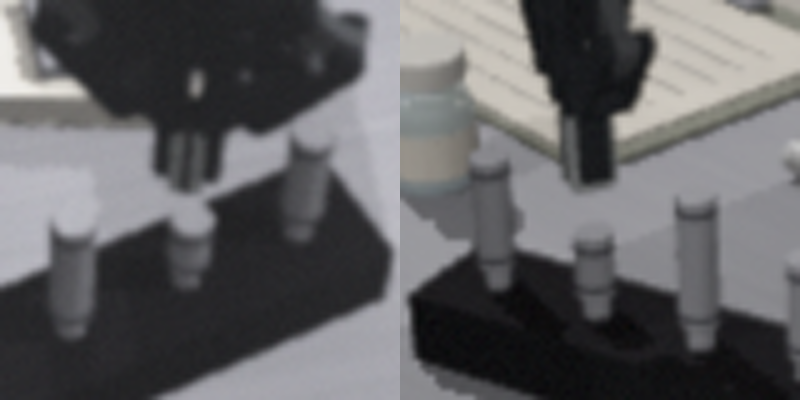

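The fingertips are centred above the shortest pin: tip at (188,188) and pin top at (192,215) in the scene crop. The gap is about 24 mm. Holding.

Call:
{"api": "jog_arm", "payload": {
  "offset": [
    [0,0,0],
    [0,0,0],
    [0,0,0],
    [0,0,0],
    [0,0,0],
    [0,0,0],
    [0,0,0],
    [0,0,0],
    [0,0,0],
    [0,0,0]
  ],
  "angular": [
    [0,0,0],
    [0,0,0],
    [0,0,0],
    [0,0,0],
    [0,0,0],
    [0,0,0],
    [0,0,0],
    [0,0,0],
    [0,0,0],
    [0,0,0]
  ],
  "gripper": [0,0,0,0,0,0,0,0,0,0]
}}

```text
t: 4.35
ee_pos: [0.5852, 0.0317, 0.1103]
tool_rot: [0.199, 0.98, -0.0, 0.0]
force: [0.1, -0.5, -0.4]
grip_width: -0.0001
grasp_force: 0.0
```

Call:
{"api": "jog_arm", "payload": {
  "offset": [
    [0,0,0],
    [0,0,0],
    [0,0,0],
    [0,0,0],
    [0,0,0],
    [0,0,0],
    [0,0,0],
    [0,0,0],
    [0,0,0],
    [0,0,0]
  ],
  "angular": [
    [0,0,0],
    [0,0,0],
    [0,0,0],
    [0,0,0],
    [0,0,0],
    [0,0,0],
    [0,0,0],
    [0,0,0],
    [0,0,0],
    [0,0,0]
  ],
  "gripper": [0,0,0,0,0,0,0,0,0,0]
}}

```text
t: 5.35
ee_pos: [0.5852, 0.0317, 0.1103]
tool_rot: [0.199, 0.98, -0.0, 0.0]
force: [0.7, -0.0, -0.9]
grip_width: -0.0001
grasp_force: 0.0
```

Call:
{"api": "jog_arm", "payload": {
  "offset": [
    [0,0,0],
    [0,0,0],
    [0,0,0],
    [0,0,0],
    [0,0,-0.1],
    [0,0,-0.25],
    [0,0,-0.4],
    [0,0,-0.4],
    [0,0,-0.4],
    [0,0,-0.4]
  ],
  "angular": [
    [0,0,0],
    [0,0,0],
    [0,0,0],
    [0,0,0],
    [0,0,0],
    [0,0,0],
    [0,0,0],
    [0,0,0],
    [0,0,0],
    [0,0,0]
  ],
  "gripper": [0,0,0,0,0,0,0,0,0,0]
}}

```text
t: 6.35
ee_pos: [0.5848, 0.0316, 0.229]
tool_rot: [0.199, 0.98, -0.0, -0.001]
force: [0.1, -0.6, -0.7]
grip_width: 0.0003
grasp_force: 0.0
```

Run:
```python
from h import *
s=get_state();print(s["t"],s["ee_pos"],move([.4795,.3335,.15]),move([.4795,.3335,.051]))
```

```text
6.35 [0.58480584 0.03164877 0.22900394] [0.71528539 0.78969573 0.26399442] [0.7147051  0.78995078 0.59399381]
```

Call:
{"api": "jog_arm", "payload": {
  "offset": [
    [0.715,0.79,0],
    [0.715,0.79,0],
    [0.715,0.79,0],
    [0.715,0.79,0],
    [0.715,0.79,0],
    [0.715,0.79,0],
    [0.715,0.79,0.26],
    [0.715,0.79,0.26],
    [0.715,0.79,0.26],
    [0.715,0.79,0.26]
  ],
  "angular": [
    [0,0,0],
    [0,0,0],
    [0,0,0],
    [0,0,0],
    [0,0,0],
    [0,0,0],
    [0,0,0],
    [0,0,0],
    [0,0,0],
    [0,0,0]
  ],
  "gripper": [0,0,0,0,0,0,0,0,0,0]
}}

```text
t: 7.35
ee_pos: [0.4803, 0.3333, 0.1523]
tool_rot: [0.199, 0.98, -0.0, -0.0]
force: [0.0, -0.5, 0.9]
grip_width: 0.0001
grasp_force: 0.0
```

Run:
```python
from h import *
s=get_state();print(s["t"],s["ee_pos"],move([.4795,.3335,.055]))
c=camera_params("wrist");cv2.imwrite("pics/w2.png",snapshot("wrist"))
def proj(c,X):
    T=np.linalg.inv(c["pose"]);return cv2.projectPoints(np.array([X],float),cv2.Rodrigues(T[:3,:3])[0],T[:3,3],c["intrinsics"],c["dist_coeffs"])[0].ravel().round(0)
print(proj(c,[.4795,.3335,.022]),[proj(c,X) for X in [[.4222,.2874,.022],[.4505,.3999,.022],[.5362,.3809,.022],[.5087,.2657,.022]]])
```

```text
7.35 [0.48030154 0.33332645 0.15231813] [ 2.47372018e-03 -1.76355818e-04  3.24395805e-01]
[282. 203.] [array([203., 163.]), array([344., 140.]), array([356., 240.]), array([226., 260.])]
```

View pics/w2.png

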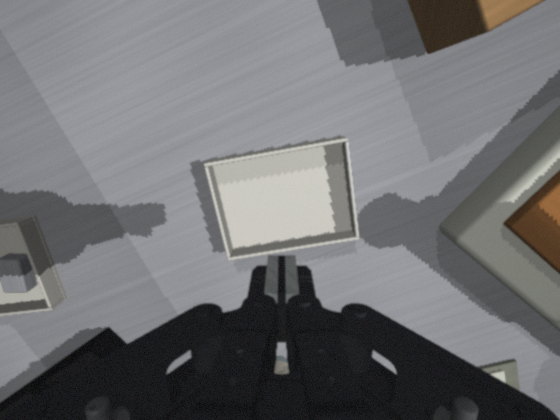

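The empty tray's rim corners appear at (206,163), (347,140), (357,239) and (228,259), within 3 px of the predictions. Descending to about 2.2 cm above the rim and holding.

Call:
{"api": "jog_arm", "payload": {
  "offset": [
    [0,0,0.1],
    [0,0,0.2],
    [0,0,0.28],
    [0,0,0.325],
    [0,0,0.325],
    [0,0,0.325],
    [0,0,0.325],
    [0,0,0.325],
    [0,0,0.325],
    [0,0,0.325]
  ],
  "angular": [
    [0,0,0],
    [0,0,0],
    [0,0,0],
    [0,0,0],
    [0,0,0],
    [0,0,0],
    [0,0,0],
    [0,0,0],
    [0,0,0],
    [0,0,0]
  ],
  "gripper": [0,0,0,0,0,0,0,0,0,0]
}}

```text
t: 8.4
ee_pos: [0.4803, 0.3337, 0.0551]
tool_rot: [0.199, 0.98, 0.0, 0.0]
force: [-0.6, -0.2, -1.1]
grip_width: 0.0001
grasp_force: 0.0
```

Call:
{"api": "jog_arm", "payload": {
  "offset": [
    [0,0,0],
    [0,0,0],
    [0,0,0],
    [0,0,0],
    [0,0,0],
    [0,0,0],
    [0,0,0],
    [0,0,0],
    [0,0,0],
    [0,0,0]
  ],
  "angular": [
    [0,0,0],
    [0,0,0],
    [0,0,0],
    [0,0,0],
    [0,0,0],
    [0,0,0],
    [0,0,0],
    [0,0,0],
    [0,0,0],
    [0,0,0]
  ],
  "gripper": [0,0,0,0,0,0,0,0,0,0]
}}

```text
t: 9.4
ee_pos: [0.4802, 0.3336, 0.0548]
tool_rot: [0.199, 0.98, -0.0, 0.0]
force: [0.1, -0.4, -0.2]
grip_width: 0.0002
grasp_force: 0.0
```

Call:
{"api": "jog_arm", "payload": {
  "offset": [
    [0,0,0],
    [0,0,0],
    [0,0,0],
    [0,0,0],
    [0,0,0],
    [0,0,0],
    [0,0,0],
    [0,0,0],
    [0,0,0],
    [0,0,0]
  ],
  "angular": [
    [0,0,0],
    [0,0,0],
    [0,0,0],
    [0,0,0],
    [0,0,0],
    [0,0,0],
    [0,0,0],
    [0,0,0],
    [0,0,0],
    [0,0,0]
  ],
  "gripper": [0,0,0,0,0,0,0,0,0,0]
}}

```text
t: 10.4
ee_pos: [0.4802, 0.3336, 0.0548]
tool_rot: [0.199, 0.98, -0.0, 0.0]
force: [0.1, -0.6, -0.7]
grip_width: -0.0002
grasp_force: 0.0
```

Call:
{"api": "jog_arm", "payload": {
  "offset": [
    [0,0,0],
    [0,0,0],
    [0,0,0],
    [0,0,0],
    [0,0,-0.1],
    [0,0,-0.25],
    [0,0,-0.4],
    [0,0,-0.55],
    [0,0,-0.6],
    [0,0,-0.6]
  ],
  "angular": [
    [0,0,0],
    [0,0,0],
    [0,0,0],
    [0,0,0],
    [0,0,0],
    [0,0,0],
    [0,0,0],
    [0,0,0],
    [0,0,0],
    [0,0,0]
  ],
  "gripper": [0,0,0,0,0,0,0,0,0,0]
}}

```text
t: 11.4
ee_pos: [0.4808, 0.334, 0.2375]
tool_rot: [0.199, 0.98, 0.002, 0.002]
force: [-0.3, -0.6, -0.3]
grip_width: 0.0001
grasp_force: 0.0
```

Run:
```python
from h import *
s=get_state();print(s["t"],s["ee_pos"],move([.584,-.286,.235]),move([.584,-.286,.235])/2)
```

```text
11.4 [0.48079962 0.3339718  0.23751678] [-1.1229678  -1.76862992  0.00462543] [-0.5614839  -0.88431496  0.00231272]
```

Call:
{"api": "jog_arm", "payload": {
  "offset": [
    [-0.56,-0.88,0],
    [-0.56,-0.88,0],
    [-0.56,-0.88,0],
    [-0.56,-0.88,0],
    [-0.56,-0.88,0],
    [-0.56,-0.88,0],
    [-0.56,-0.88,0],
    [-0.56,-0.88,0]
  ],
  "angular": [
    [0,0,0],
    [0,0,0],
    [0,0,0],
    [0,0,0],
    [0,0,0],
    [0,0,0],
    [0,0,0],
    [0,0,0]
  ],
  "gripper": [0,0,0,0,0,0,0,0]
}}

```text
t: 12.2
ee_pos: [0.5317, 0.0234, 0.2334]
tool_rot: [0.2, 0.98, -0.0, -0.001]
force: [0.1, 0.8, -0.5]
grip_width: -0.0002
grasp_force: 0.0
```

Call:
{"api": "jog_arm", "payload": {
  "offset": [
    [-0.56,-0.89,0],
    [-0.56,-0.89,0],
    [-0.56,-0.89,0],
    [-0.56,-0.89,0],
    [-0.56,-0.89,0],
    [-0.56,-0.89,0],
    [-0.56,-0.89,0],
    [-0.56,-0.89,0.25],
    [-0.56,-0.89,0.25],
    [-0.56,-0.89,0.25]
  ],
  "angular": [
    [0,0,0],
    [0,0,0],
    [0,0,0],
    [0,0,0],
    [0,0,0],
    [0,0,0],
    [0,0,0],
    [0,0,0],
    [0,0,0],
    [0,0,0]
  ],
  "gripper": [0,0,0,0,0,0,0,0,0,0]
}}

```text
t: 13.2
ee_pos: [0.5815, -0.284, 0.1548]
tool_rot: [0.198, 0.98, 0.001, -0.004]
force: [0.4, 0.2, -0.1]
grip_width: 0.0002
grasp_force: 0.0
```

Run:
```python
from h import *
s=get_state();print(s["t"],s["ee_pos"],s["tool_rot"],move([.584,-.286,.085]))
c=camera_params("wrist");cv2.imwrite("pics/w3.png",snapshot("wrist"))
def proj(c,X):
    T=np.linalg.inv(c["pose"]);return cv2.projectPoints(np.array([X],float),cv2.Rodrigues(T[:3,:3])[0],T[:3,3],c["intrinsics"],c["dist_coeffs"])[0].ravel().round(0)
print(proj(c,[.584,-.286,.064]),proj(c,[.5233,-.3479,.062]))
```

```text
13.2 [ 0.58149789 -0.2839516   0.15479249] [ 0.19838857  0.98011488  0.00135371 -0.0038678 ] [-0.01222765 -0.00330725  0.23254648]
[281. 224.] [168. 181.]
```

View pics/w3.png

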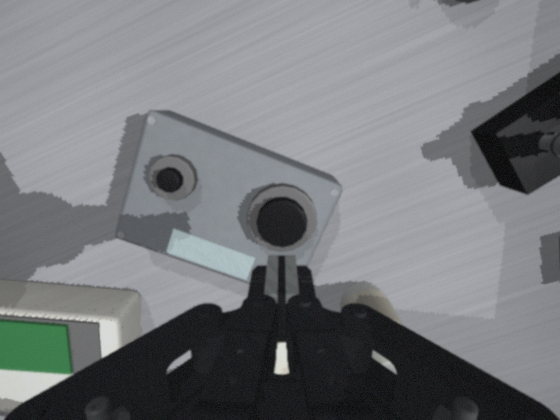

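The large button is centred at (281,222), against a predicted (281,224). Descending towards it.

Call:
{"api": "jog_arm", "payload": {
  "offset": [
    [0,0,0],
    [0,0,0.1],
    [0,0,0.18],
    [0,0,0.22],
    [0,0,0.22],
    [0,0,0.22],
    [0,0,0.22]
  ],
  "angular": [
    [0,0,0],
    [0,0,0],
    [0,0,0],
    [0,0,0],
    [0,0,0],
    [0,0,0],
    [0,0,0]
  ],
  "gripper": [0,0,0,0,0,0,0]
}}

```text
t: 13.95
ee_pos: [0.5831, -0.2867, 0.0956]
tool_rot: [0.199, 0.98, -0.0, 0.001]
force: [0.1, -0.4, 0.5]
grip_width: 0.0003
grasp_force: 0.0
```

Run:
```python
from h import *
s=get_state();print(s["t"],s["ee_pos"],s["tool_rot"],s["force"],move([.584,-.286,.078]))
```

```text
13.95 [ 0.5831348  -0.28673696  0.09563797] [ 1.99019953e-01  9.79994531e-01 -4.14897800e-04  1.26703137e-03] [ 0.10912009 -0.42109903  0.52672526] [-0.00154158  0.00340508  0.05879646]
```

Call:
{"api": "jog_arm", "payload": {
  "offset": [
    [0,0,0.03],
    [0,0,0.06],
    [0,0,0.07],
    [0,0,0.075],
    [0,0,0.075],
    [0,0,0.075]
  ],
  "angular": [
    [0,0,0],
    [0,0,0],
    [0,0,0],
    [0,0,0],
    [0,0,0],
    [0,0,0]
  ],
  "gripper": [0,0,0,0,0,0]
}}

```text
t: 14.55
ee_pos: [0.5824, -0.2864, 0.072]
tool_rot: [0.199, 0.98, -0.0, -0.0]
force: [-4.5, 2.9, 10.3]
grip_width: -0.0002
grasp_force: 5.2
```

Call:
{"api": "jog_arm", "payload": {
  "offset": [
    [0,0,0.004],
    [0,0,0.007],
    [0,0,0.007],
    [0,0,0.007]
  ],
  "angular": [
    [0,0,0],
    [0,0,0],
    [0,0,0],
    [0,0,0]
  ],
  "gripper": [0,0,0,0]
}}

```text
t: 14.95
ee_pos: [0.5825, -0.2865, 0.0717]
tool_rot: [0.199, 0.98, -0.0, 0.0]
force: [-12.0, 6.2, 26.7]
grip_width: -0.0001
grasp_force: 13.3
```

The force reached 27 N with no further travel, so the finger is at a hard stop. I'll release in steps and read the spring's force over its travel, to confirm this was the cap at its full 6 mm.

Call:
{"api": "jog_arm", "payload": {
  "offset": [
    [0,0,-0.01],
    [0,0,-0.012],
    [0,0,-0.012]
  ],
  "angular": [
    [0,0,0],
    [0,0,0],
    [0,0,0]
  ],
  "gripper": [0,0,0]
}}

```text
t: 15.25
ee_pos: [0.5824, -0.2865, 0.073]
tool_rot: [0.199, 0.98, -0.0, 0.0]
force: [0.4, 0.7, 4.6]
grip_width: 0.0001
grasp_force: 2.2
```

Call:
{"api": "jog_arm", "payload": {
  "offset": [
    [0,0,-0.007],
    [0,0,-0.007],
    [0,0,-0.007]
  ],
  "angular": [
    [0,0,0],
    [0,0,0],
    [0,0,0]
  ],
  "gripper": [0,0,0]
}}

```text
t: 15.55
ee_pos: [0.5824, -0.2865, 0.0748]
tool_rot: [0.199, 0.98, -0.0, 0.0]
force: [-0.2, -0.3, 3.2]
grip_width: 0.0002
grasp_force: 1.6
```

Call:
{"api": "jog_arm", "payload": {
  "offset": [
    [0,0,-0.007],
    [0,0,-0.007],
    [0,0,-0.007]
  ],
  "angular": [
    [0,0,0],
    [0,0,0],
    [0,0,0]
  ],
  "gripper": [0,0,0]
}}

```text
t: 15.85
ee_pos: [0.5824, -0.2865, 0.0769]
tool_rot: [0.199, 0.98, -0.0, 0.0]
force: [0.3, -0.7, 1.2]
grip_width: -0.0001
grasp_force: 1.0
```

Call:
{"api": "jog_arm", "payload": {
  "offset": [
    [0,0,-0.007],
    [0,0,-0.007],
    [0,0,-0.007]
  ],
  "angular": [
    [0,0,0],
    [0,0,0],
    [0,0,0]
  ],
  "gripper": [0,0,0]
}}

```text
t: 16.15
ee_pos: [0.5823, -0.2863, 0.0789]
tool_rot: [0.199, 0.98, 0.0, -0.0]
force: [-0.3, 0.2, -0.5]
grip_width: -0.0001
grasp_force: 0.0
```

The force fell from about 5 N to 0 over roughly 6 mm, so the button was fully down and has come back up. Retreating.

Call:
{"api": "jog_arm", "payload": {
  "offset": [
    [0,0,-0.1],
    [0,0,-0.25],
    [0,0,-0.4],
    [0,0,-0.5],
    [0,0,-0.5],
    [0,0,-0.5],
    [0,0,-0.5],
    [0,0,-0.5],
    [0,0,-0.5],
    [0,0,-0.5]
  ],
  "angular": [
    [0,0,0],
    [0,0,0],
    [0,0,0],
    [0,0,0],
    [0,0,0],
    [0,0,0],
    [0,0,0],
    [0,0,0],
    [0,0,0],
    [0,0,0]
  ],
  "gripper": [0,0,0,0,0,0,0,0,0,0]
}}

```text
t: 17.15
ee_pos: [0.5823, -0.2864, 0.2285]
tool_rot: [0.199, 0.98, 0.0, -0.0]
force: [-0.8, -0.6, 0.1]
grip_width: 0.0002
grasp_force: 0.0
```

Run:
```python
from h import *
s=get_state();print(s["t"],s["ee_pos"],s["force"],np.abs(s["qd"]).max())
cv2.imwrite("pics/side_end.png",snapshot("side"))
print(hand_in())
```

```text
17.15 [ 0.58234488 -0.28639007  0.22852057] [-0.82108108 -0.56837337  0.06999496] 0.004028967941885023
the job is handed in; nothing more can be done
None
```

The job is done and handed in at about 17 s: I pointed at the shortest gauge about 2.5 cm above its top, then at the middle of the empty tray about 2.2 cm above its rim (over 2 s each), pressed the large button fully down and let it come back up, and finished with the arm still and about 15 cm above the button.

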